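# Press the plate tilter down to its set mark

## Robot

A 6-joint arm with a two-finger parallel gripper is mounted at the origin on a cart in front of the work surface, level with it; the furniture and walls round the work are solid. World frame = base frame: x ahead of the robot, y to its left, z up, the work surface at z = 0. Lengths are in m, angles in rad, forces in N, time in s.
With the tool pointing down it reaches from about 0.35 to 0.925 m from the base axis. Payload 6.4 kg.
Tool frame: the origin (TCP) lies midway between the tips of the shut fingers; the grasp point (between the pads) lies 19 mm behind it; z points along the fingers, y is the line along which they close (so a half turn about z gives the same grasp; the last joint's range is limited). The gripper opens to 94 mm and grips with 3 to 60 N. Pads are 16 mm wide; open, the fingers measure 119 mm over their backs; the gripper's body (75 mm by 177 mm) begins 78 mm behind the grasp point.
Start: joints at [0.959, 0.245, 1.558, -0, 1.339, -0.174], TCP at [0.276, 0.589, 0.205] pointing down, gripper open.
Joint ranges: [-3.13, 3.13], [-1.02, 2.26], [0.13, 2.54], [-0.95, 4.09], [0.21, 2.88], [-2.74, 2.74]. Speed limits (rad/s): [2.57, 2.57, 3.14, 3.14, 3.14, 3.14].

## Interface

Orientations are given as a 3x3 rotation matrix whose columns are the frame's x, y, z axes.
In Python, from plant import manip gives the robot as it stands.
- The arm moves only by the tool carry_out, never from a script. Its argument "deltas" is a list of rows, each an object of numbers: "gripper": the closure in counts, from 0 (fully open) to 255 (shut); "tx", "ty", "tz": the shift along the tool's x, y, z in mm; "wx", "wy", "wz": the turn, a rotation vector about the tool's x, y, z in rad. A call has 1 to 20 rows; each row shifts and turns the commanded pose from where the row before left it, along the tool's axes as they then stand; what a row does not reach is not made up. A row lasts 1/12 s, in which the tool goes at most 41.7 mm and 7.16 degrees, less where a joint would pass 70% of its speed; a pose out of reach is approached as far as the arm can. A call is refused whole if a number of a shift passes 41.7 or a number of a turn 0.125, either way. A call with a gripper value outside its range is refused whole. The fingers move at their own pace and stop on an object; "grip_force" is the grip in N (left out, the last holds). Time passes only in rows, so rows that do not move let the fingers close. It gives the time, the measured TCP pose, the force, the opening and the grip force at its end, in the units of the state.
- manip.get_obs(): the state, without advancing time (a new reading comes with each control period).
- manip.snapshot(name): name is "side" or "top" or "wrist"; returns the picture (420x560x3 uint8, red, green, blue); there is no depth.
- manip.get_calibration(name): a dict with "fx", "fy", "cx", "cy" (pixels), "world_to_cam" (4x4, takes a point from world to camera coordinates); the wrist camera has in their place "mount" (4x4, takes a point from camera to tool coordinates, whose origin is the TCP and whose axes are the flange's). Camera axes: x right, y up, looking along -z (the intrinsics and any distortion apply to the point x, -y, -z); pixel columns grow to the right and rows downward; lengths in m; the calibration is good to about 2 mm. A picture is of the moment at which its call begins: read the wrist's pose just before it. get_calibration takes no time and is no camera call.
- manip.hand_in(): hands the job in; it is judged then, once.
The state is a dict: "time": time; "joints": joint angles; "joint_velocities": joint speeds; "tau": joint torques, N m; "tcp_pos": TCP position; "eef_rot": TCP orientation; "wrist_force": force on the tool from outside, world axes, zero at the start; "torque": the same for the moment, N m; "width": finger opening in m; "grip_force": force on a finger pad.
Only numpy, scipy, OpenCV 4.12 (cv2) and the standard library are available. Lean on these libraries where they do the work, as an engineer would, in place of code of your own. Each camera call takes 0.05 s, during which the arm holds its last target. There are 200 camera calls.

## Task

With a fingertip, press down the round pad at the sprung corner of the plate tilter until the pointer at the opposite corner has risen level with the set mark on the scale, hold it there for two seconds, then let the corner spring back up and move clear. Do not press past the mark. Leave the well plate lying in its tray without touching it, and do not shift the set mark or the vial, petri dish and small bottle standing around.

Things in the scene. Friction and masses are not known exactly. Their poses are not given: they have to be found in the camera images.
- tilter: Plate tilter, fixed to the bench: grey base 136 x 176 mm (x, y), above it an aluminium tray 104 x 146 mm tipping about the diagonal through its front left and rear right corners, 50 mm up (front -x, left +y). Sprung corner with round pad: front right, pad centre at (-77, -90) mm. Pointer and white upright scale, 117 mm high: rear left, at (130, 128) mm. Origin: centre of underside, z up.
- tray (a joint): Tilt of the tray in rad: 0 level, against its stop; grows as the pad is pressed, to 0.28 at the lower stop. The pad (115 mm from the pivot line) sinks 115 mm x tilt, the pointer end (180 mm from it) rises 180 mm x tilt. Pad force about 2 N at first movement, 6 N at 0.1, 9 N at 0.2 rad; let go, the spring brings it back to 0 in about half a second.
- index (a joint): Position of the set mark in rad about the same pivot line as the tray: the pointer is level with the mark when joint tray equals this value (0.09 to 0.20, different each time). It is held by friction; do not shift it.
- pad_top (a point): Centre of the flat top of the pad to be pressed: grey mushroom-shaped knob (its head: tray_c0), 32 mm in diameter, top 74 mm above the bench when the tray is level (24 mm above the pivot line), about as high as the well plate's top. Moves with the tray. The nearest corner of the well plate is about 40 mm from this point.
- pointer_tip (a point): End of the pointer at the opposite corner: flat steel blade 20 mm wide, 4 mm thick, the point is the middle of its end. 50 mm above the bench when the tray is level.
- mark_tip (a point): Point of the set mark: a dark steel finger on a slide at the edge of the scale to the right of the pointer (seen from the pad), its point 12 mm to the side of the pointer's middle, 66 to 86 mm above the bench. Its z axis is the direction in which the pointer rises.
- nest (a point): Centre of the tray's floor, 6 mm above the pivot line; the tray has a rim 6.5 mm high.
- well_plate: Clear 12-well plate 85 x 127 x 20 mm lying loose in the tray, long side along the tray's. Origin: centre of its underside. It tips with the tray and must not be touched.
- vial: Glass vial with white screw cap, 23 mm in diameter, 44 mm high; loose bystander, its centre 120 mm or more from the pad's. Origin: centre of its underside.
- petri_dish: Petri dish, 89 mm in diameter, 15 mm high; loose bystander, its centre 120 mm or more from the pad's. Origin: centre of its underside.
- small_bottle: Bottle with blue screw cap, 56 mm in diameter, 105 mm high; loose bystander, its centre 120 mm or more from the pad's. Origin: centre of its underside.
There are look-alikes about, which are no part of the job. What is meant by the well_plate is not blue or pink, and is the larger of those in its own colour.

How it is judged:
On the way:
1. the pad, pressed by the fingers, holds the pointer level with the set mark (within 5 mm) for 1.2 s (z of pointer_tip in the frame of mark_tip between -0.005 and 0.005 m and contact force between the fingers and tray_c0 above 1 N), for 1.2 s.
At the end, for the whole second after the job is handed in: The tray has sprung back level (tilt under 0.015 rad); the well plate lies still in its tray within 6 mm of the centre; the set mark is within 3 mm and the vial, petri dish and small bottle within 10 mm of where they were (value of joint tray below 0.015 rad and distance between well_plate and nest below 0.006 m and linear speed of well_plate below 0.01 m/s and distance of mark_tip from where it was at the start of the episode below 0.003 m and distance of each of vial, petri_dish, small_bottle from where it was at the start of the episode below 0.01 m); the robot touches nothing.
It fails at once if the pointer is pressed more than 9 mm past the set mark (z of pointer_tip in the frame of mark_tip above 0.009 m).
It fails at once if the well plate is touched, lifted or leaves its place in the tray (distance between well_plate and nest above 0.008 m or contact force between any of the fingers, the arm and well_plate above 1 N).
It fails at once if the set mark is shifted by more than 3 mm (distance of mark_tip from where it was at the start of the episode above 0.003 m).
It fails at once if the vial, petri dish or small bottle is moved or lifted by more than 10 mm (distance of any of vial, petri_dish, small_bottle from where it was at the start of the episode above 0.01 m).
It also fails if it takes over 40 s, if anything falls off the work surface, if the arm or the gripper's body presses on something with over 40 N, if the wrist force passes 120 N, or if a joint passes its speed limit or range.

## Working session

There is one attempt and no reset: what is moved stays moved. The work goes in short steps, Python scripts to look and compute and a tool call to move; the robot and the scene stay as the last step left them, time stands still between calls to the robot, and variables do not carry over. Pictures are saved under pics/ and viewed, at most 10 in all, crops included, and the job is handed in when it is done.

Besides the shell and the picture viewer there is one more tool, called after "Call:" in YAML: its name, and indented under it one key for each argument. carry_out: Moves the arm, as the interface text tells. Its arguments: {"type":"object","properties":{"deltas":{"type":"array"},"grip_force":{"type":"number"}},"required":["deltas"]}

```bash
mkdir -p pics; python3 - <<'E'
from plant import manip
import cv2,numpy as np
o=manip.get_obs();print(o['time'],o['tcp_pos'],o['eef_rot'],o['width'])
for n in ['side','top']:
    c=manip.get_calibration(n);print(n,c)
    cv2.imwrite(f'pics/{n}0.png',manip.snapshot(n)[:,:,::-1])
print(manip.get_calibration('wrist'))
a=cv2.imread('pics/side0.png');b=cv2.imread('pics/top0.png')
E
```

```text
0.0 [0.27521568 0.58820709 0.20436708] [[-9.05690148e-01  4.23938863e-01 -1.09350586e-03]
 [ 4.23940144e-01  9.05688874e-01 -1.55489952e-03]
 [ 3.31193760e-04 -1.87183821e-03 -9.99998193e-01]] 0.09390100474499488
side {'fx': 417.9143243186941, 'fy': 417.9143243186941, 'cx': 291.46275320139137, 'cy': 206.57123342690494, 'world_to_cam': array([[-0.9984618 ,  0.05245173, -0.01796815,  0.59252282],
       [-0.0446914 , -0.56958939,  0.82071347, -0.02372319],
       [ 0.03281337,  0.82025407,  0.57105739, -1.3219229 ],
       [ 0.        ,  0.        ,  0.        ,  1.        ]])}
top {'fx': 541.9791312114087, 'fy': 541.9791312114087, 'cx': 272.14587736782164, 'cy': 210.9752539010458, 'world_to_cam': array([[-1.42845244e-02, -9.99897761e-01,  6.47243332e-04,
         2.09675853e-02],
       [ 9.95842544e-01, -1.41683450e-02,  8.99826969e-02,
        -6.22967613e-01],
       [-8.99643269e-02,  1.92991248e-03,  9.95943119e-01,
        -1.33141807e+00],
       [ 0.00000000e+00,  0.00000000e+00,  0.00000000e+00,
         1.00000000e+00]])}
{'fx': 325.7474967884845, 'fy': 325.7474967884845, 'cx': 283.7736592672797, 'cy': 211.6633888378731, 'mount': array([[ 6.93583381e-05,  9.71712221e-01,  2.36168063e-01,
         6.90404780e-02],
       [ 9.99999308e-01,  2.09974212e-04, -1.15761968e-03,
        -6.17350274e-06],
       [-1.17446240e-03,  2.36167980e-01, -9.71711534e-01,
        -1.79765087e-01],
       [ 0.00000000e+00,  0.00000000e+00,  0.00000000e+00,
         1.00000000e+00]])}
```

View pics/side0.png

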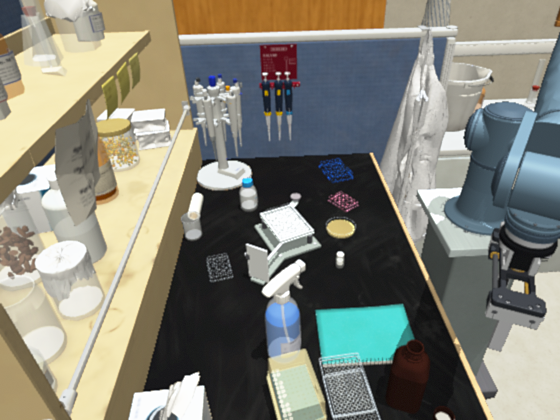

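View pics/top0.png

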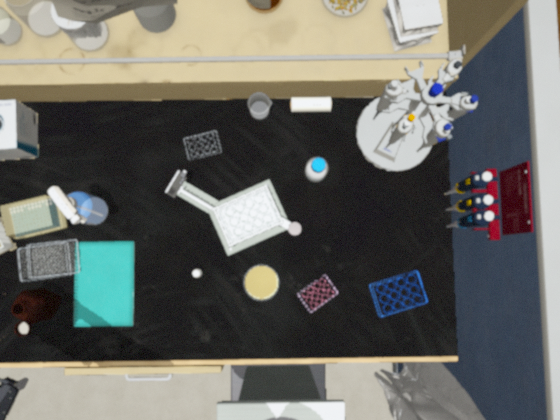

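```bash
cat > h.py <<'E'
import numpy as np,cv2
from plant import manip
def cam(n,obs=None):
    c=manip.get_calibration(n)
    if n=='wrist':
        T=np.eye(4);T[:3,:3]=obs['eef_rot'];T[:3,3]=obs['tcp_pos']
        c['world_to_cam']=np.linalg.inv(T@c['mount'])
    return c
def ray(c,px):
    R=c['world_to_cam'][:3,:3];t=c['world_to_cam'][:3,3]
    d=np.array([(px[0]-c['cx'])/c['fx'],-(px[1]-c['cy'])/c['fy'],-1.])
    return -R.T@t,R.T@d
def onz(c,px,z):
    o,d=ray(c,px);return o+d*(z-o[2])/d[2]
def tri(rs):
    A=0;b=0
    for o,d in rs:
        d=d/np.linalg.norm(d);P=np.eye(3)-np.outer(d,d);A=A+P;b=b+P@o
    return np.linalg.solve(A,b)
def proj(c,p):
    q=c['world_to_cam'][:3,:3]@np.asarray(p)+c['world_to_cam'][:3,3]
    return np.array([c['cx']+c['fx']*q[0]/-q[2],c['cy']+c['fy']*q[1]/q[2]])
E
python3 - <<'E'
from h import *
a=cv2.imread('pics/side0.png')[170:300,230:360];b=cv2.imread('pics/top0.png')[160:290,160:330]
a=cv2.resize(a,None,fx=3,fy=3,interpolation=cv2.INTER_CUBIC);b=cv2.resize(b,None,fx=2.35,fy=2.35*390/305.5,interpolation=cv2.INTER_CUBIC)[:390]
b=cv2.resize(cv2.imread('pics/top0.png')[160:290,165:300],None,fx=3,fy=3,interpolation=cv2.INTER_CUBIC)
cv2.imwrite('pics/c1.png',np.hstack([a,b]))
t=cam('top');s=cam('side')
p=onz(t,(294,228),.074);print('pad',p,'tri',tri([ray(t,(294,228)),ray(s,(295,197))]))
q=onz(t,(177,183),.117);print('scale top',q,tri([ray(t,(177,183)),ray(s,(258,248))]))
for n,px,z in [('vial',(197,273),.044),('petri',(261,282),.015),('bottle',(316,165),.105)]: print(n,onz(t,px,z))
E
```

```text
pad [ 0.57699973 -0.04004177  0.074     ] tri [ 0.57820273 -0.04035465  0.06851303]
scale top [0.68448314 0.23529815 0.117     ] [0.68703426 0.23740636 0.10480056]
vial [0.47161761 0.19863555 0.044     ]
petri [0.44630397 0.04250401 0.015     ]
bottle [ 0.72482075 -0.09388854  0.105     ]
```

View pics/c1.png

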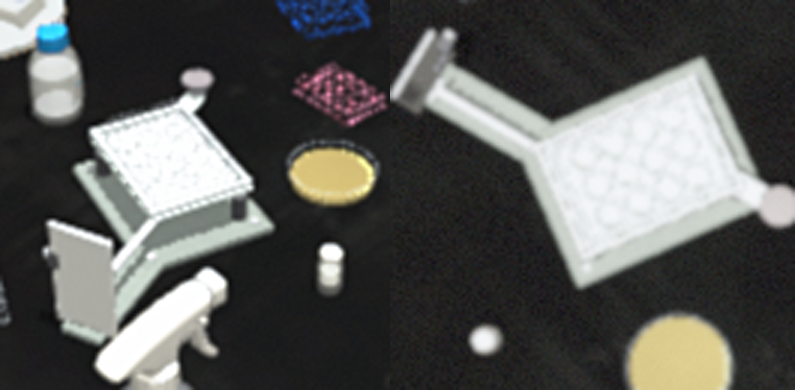

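Top view: pad (294,228), scale (175,183), vial (197,273), petri dish (261,282), bottle (316,167). There are several candidates for the plate. The clear one in the tray (250,215) is the larger clear plate and lies in the tilter. The small clear one (203,145), the pink (318,293) and the blue (398,293) are look-alikes. The crop confirms this. I'll go above the pad first.

Call:
carry_out:
  deltas:
    - {"gripper": 255,"tx": -15,"ty": -32,"tz": -8}
    - {"gripper": 255,"tx": -15,"ty": -32,"tz": -8}
    - {"gripper": 255,"tx": -15,"ty": -32,"tz": -8}
    - {"gripper": 255,"tx": -15,"ty": -32,"tz": -8}
    - {"gripper": 255,"tx": -15,"ty": -32,"tz": -8}
    - {"gripper": 255,"tx": -15,"ty": -32,"tz": -8}
    - {"gripper": 255,"tx": -32,"ty": -18,"tz": 8}
    - {"gripper": 255,"tx": -32,"ty": -18,"tz": 8}
    - {"gripper": 255,"tx": -32,"ty": -18,"tz": 8}
    - {"gripper": 255,"tx": -32,"ty": -18,"tz": 8}
    - {"gripper": 255,"tx": -32,"ty": -18,"tz": 8}
    - {"gripper": 255,"tx": -32,"ty": -18,"tz": 8}
    - {"gripper": 255,"tx": -32,"ty": -18,"tz": 8}
    - {"gripper": 255,"tx": -32,"ty": -18,"tz": 8}
    - {"gripper": 255,"tx": -32,"ty": -18,"tz": 8}
    - {"gripper": 255,"tx": -32,"ty": -18,"tz": 8}
    - {"gripper": 255,"tx": -32,"ty": -18,"tz": 8}
    - {"gripper": 255,"tx": -32,"ty": -18,"tz": 8}
    - {"gripper": 255,"tx": -32,"ty": -18,"tz": 8}
    - {"gripper": 255,"tx": -32,"ty": -18,"tz": 8}
  grip_force: 20

```text
schema error: expected keys gripper, tx, ty, tz, wx, wy, wz
```

Call:
carry_out:
  deltas:
    - {"gripper": 255,"wx": -0.105}
    - {"gripper": 255,"wx": -0.105}
    - {"gripper": 255,"wx": -0.105}
    - {"gripper": 255,"wx": -0.105}
    - {"gripper": 255,"wx": -0.105}
    - {"gripper": 255}

```text
schema error: expected keys gripper, tx, ty, tz, wx, wy, wz
```

```bash
python3 - <<'E'
from h import *
o=manip.get_obs();print(o['time'],o['tcp_pos'],o['eef_rot'].round(3),o['wrist_force'],o['width'])
im=manip.snapshot('wrist')[:,:,::-1];cv2.imwrite('pics/w1.png',im);np.save('w1.npy',o,allow_pickle=True)
c=cam('wrist',o)
for p in [(.577,-.04,.074),(.6845,.235,.117),(.6845,.235,.05)]:print(proj(c,p))
E
```

```text
0.1 [0.27527765 0.58825314 0.20450042] [[-0.906  0.424 -0.001]
 [ 0.424  0.906 -0.001]
 [ 0.    -0.002 -1.   ]] [0.12045561 0.51154916 0.21596142] 0.09388890770374053
[-39.00889702 590.72482343]
[164.01820758 627.93942628]
[180.84747975 558.42340716]
```

View pics/w1.png

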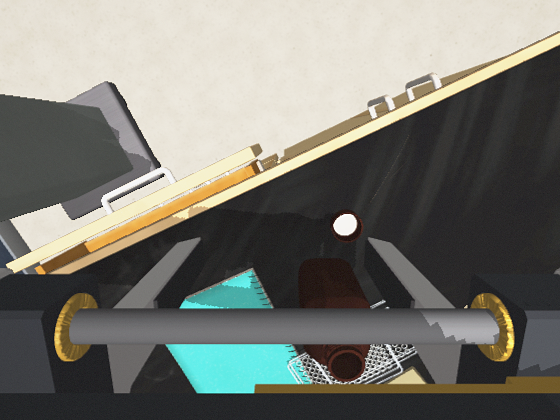

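```bash
python3 - <<'E'
from h import *
o=np.load('w1.npy',allow_pickle=True).item()
print(tri([ray(cam('wrist',o),(347,362)),ray(cam('side'),(413,347))]), onz(cam('top'),(25,308),.15), onz(cam('top'),(85,207),.15),tri([ray(cam('side'),(290,275)),ray(cam('top'),(60,200))]))
E
```

```text
[0.40413749 0.58514985 0.1509113 ] [0.40134751 0.57036451 0.15      ] [0.62738308 0.4394992  0.15      ] [0.62573126 0.4661683  0.23025958]
```

The wrist view shows the arm still at its start. The amber bottle's neck at (347,360) tops out at z 0.15, below the fingertips. Both moves were refused because every row needs all its keys, so I'll resend with full rows.

Call:
carry_out:
  deltas:
    - {"gripper": 255,"tx": -15,"ty": -32,"tz": -8,"wx": 0,"wy": 0,"wz": 0}
    - {"gripper": 255,"tx": -15,"ty": -32,"tz": -8,"wx": 0,"wy": 0,"wz": 0}
    - {"gripper": 255,"tx": -15,"ty": -32,"tz": -8,"wx": 0,"wy": 0,"wz": 0}
    - {"gripper": 255,"tx": -15,"ty": -32,"tz": -8,"wx": 0,"wy": 0,"wz": 0}
    - {"gripper": 255,"tx": -15,"ty": -32,"tz": -8,"wx": 0,"wy": 0,"wz": 0}
    - {"gripper": 255,"tx": -15,"ty": -32,"tz": -8,"wx": 0,"wy": 0,"wz": 0}
    - {"gripper": 255,"tx": -32,"ty": -18,"tz": 8,"wx": 0,"wy": 0,"wz": 0}
    - {"gripper": 255,"tx": -32,"ty": -18,"tz": 8,"wx": 0,"wy": 0,"wz": 0}
    - {"gripper": 255,"tx": -32,"ty": -18,"tz": 8,"wx": 0,"wy": 0,"wz": 0}
    - {"gripper": 255,"tx": -32,"ty": -18,"tz": 8,"wx": 0,"wy": 0,"wz": 0}
    - {"gripper": 255,"tx": -32,"ty": -18,"tz": 8,"wx": 0,"wy": 0,"wz": 0}
    - {"gripper": 255,"tx": -32,"ty": -18,"tz": 8,"wx": 0,"wy": 0,"wz": 0}
    - {"gripper": 255,"tx": -32,"ty": -18,"tz": 8,"wx": 0,"wy": 0,"wz": 0}
    - {"gripper": 255,"tx": -32,"ty": -18,"tz": 8,"wx": 0,"wy": 0,"wz": 0}
    - {"gripper": 255,"tx": -32,"ty": -18,"tz": 8,"wx": 0,"wy": 0,"wz": 0}
    - {"gripper": 255,"tx": -32,"ty": -18,"tz": 8,"wx": 0,"wy": 0,"wz": 0}
    - {"gripper": 255,"tx": -32,"ty": -18,"tz": 8,"wx": 0,"wy": 0,"wz": 0}
    - {"gripper": 255,"tx": -32,"ty": -18,"tz": 8,"wx": 0,"wy": 0,"wz": 0}
    - {"gripper": 255,"tx": -32,"ty": -18,"tz": 8,"wx": 0,"wy": 0,"wz": 0}
    - {"gripper": 255,"tx": -32,"ty": -18,"tz": 8,"wx": 0,"wy": 0,"wz": 0}
  grip_force: 20

```text
time: 1.82
tcp_pos: [0.5751, -0.0432, 0.1407]
eef_rot: [[-0.906, 0.424, -0.001], [0.424, 0.906, 0.0], [0.001, -0.0, -1.0]]
wrist_force: [-0.0, 1.0, -0.2]
width: 0.0005
grip_force: 0.0
```

Call:
carry_out:
  deltas:
    - {"gripper": 255,"tx": 0,"ty": 0,"tz": 0,"wx": -0.105,"wy": 0,"wz": 0}
    - {"gripper": 255,"tx": 0,"ty": 0,"tz": 0,"wx": -0.105,"wy": 0,"wz": 0}
    - {"gripper": 255,"tx": 0,"ty": 0,"tz": 0,"wx": -0.105,"wy": 0,"wz": 0}
    - {"gripper": 255,"tx": 0,"ty": 0,"tz": 0,"wx": -0.105,"wy": 0,"wz": 0}
    - {"gripper": 255,"tx": 0,"ty": 0,"tz": 0,"wx": -0.105,"wy": 0,"wz": 0}
    - {"gripper": 255,"tx": 0,"ty": 0,"tz": 0,"wx": 0,"wy": 0,"wz": 0}
    - {"gripper": 255,"tx": 0,"ty": 0,"tz": 0,"wx": 0,"wy": 0,"wz": 0}

```text
time: 2.4
tcp_pos: [0.5739, -0.0423, 0.1405]
eef_rot: [[-0.905, 0.37, 0.211], [0.426, 0.783, 0.453], [0.002, 0.5, -0.866]]
wrist_force: [1.2, -0.7, 0.9]
width: 0.0004
grip_force: 0.0
```

```bash
cat > look.py <<'E'
from h import *
import sys
n=sys.argv[1]
o=manip.get_obs();print(o['time'],o['tcp_pos'],o['eef_rot'].round(3),o['wrist_force'],o['width'])
im=manip.snapshot('wrist')[:,:,::-1];cv2.imwrite(f'pics/{n}.png',im);np.save(n+'.npy',o,allow_pickle=True)
c=cam('wrist',o)
for p in [(.577,-.04,.074),(.6845,.235,.117),(.6845,.235,.05)]:print(proj(c,p))
E
python3 look.py w2
```

```text
2.4 [ 0.57387173 -0.04230321  0.14052633] [[-0.905  0.37   0.211]
 [ 0.426  0.783  0.453]
 [ 0.002  0.5   -0.866]] [ 1.21165566 -0.66641564  0.90952808] 0.0004474009541363042
[243.4907614  228.11315475]
[511.53277283 181.12390768]
[453.24980525 174.52326063]
```

View pics/w2.png

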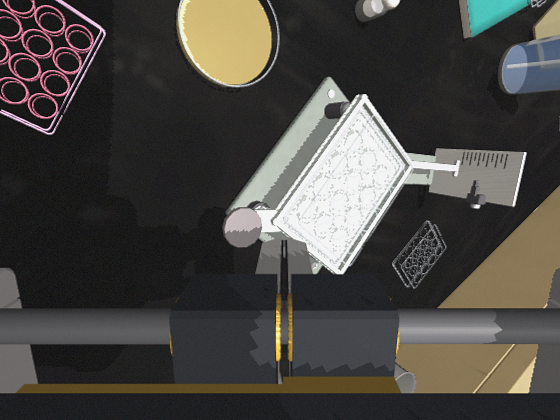

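Wrist view: pad (242,227), pointer tip (458,168), scale with ticks, and the set mark's finger at about (475,190). I'll take a second, nearer view to triangulate.

Call:
carry_out:
  deltas:
    - {"gripper": 255,"tx": 0,"ty": 30,"tz": -5,"wx": 0,"wy": 0,"wz": 0}
    - {"gripper": 255,"tx": 0,"ty": 30,"tz": -5,"wx": 0,"wy": 0,"wz": 0}
    - {"gripper": 255,"tx": 0,"ty": 30,"tz": -5,"wx": 0,"wy": 0,"wz": 0}
    - {"gripper": 255,"tx": 0,"ty": 30,"tz": -5,"wx": 0,"wy": 0,"wz": 0}
    - {"gripper": 255,"tx": 0,"ty": 0,"tz": 0,"wx": 0,"wy": 0,"wz": 0}
    - {"gripper": 255,"tx": 0,"ty": 0,"tz": 0,"wx": 0,"wy": 0,"wz": 0}

```text
time: 2.95
tcp_pos: [0.6151, 0.0451, 0.2206]
eef_rot: [[-0.907, 0.362, 0.213], [0.42, 0.787, 0.452], [-0.004, 0.5, -0.866]]
wrist_force: [0.2, -0.9, -1.0]
width: 0.0004
grip_force: 0.0
```

```bash
python3 look.py w3; python3 - <<'E'
from h import *
o=np.load('w3.npy',allow_pickle=True).item();u,v=proj(cam('wrist',o),(.6845,.235,.085)).astype(int)
print(u,v);u0,v0=max(0,min(u-50,460)),v-40
a=cv2.imread('pics/w2.png')[140:220,430:530];b=cv2.imread('pics/w3.png')[v0:v0+80,u0:u0+100];print(u0,v0)
cv2.imwrite('pics/c2.png',np.hstack([cv2.resize(q,(400,320),interpolation=cv2.INTER_CUBIC) for q in (a,b)]))
E
```

```text
2.95 [0.61509216 0.04508791 0.2205923 ] [[-0.907  0.362  0.213]
 [ 0.42   0.787  0.452]
 [-0.004  0.5   -0.866]] [ 0.20340732 -0.85538162 -1.00762537] 0.0003764575041600408
[ 96.54597155 219.38154789]
[390.62367844 179.10289695]
[351.04490727 172.78134526]
370 175
320 135
```

View pics/c2.png

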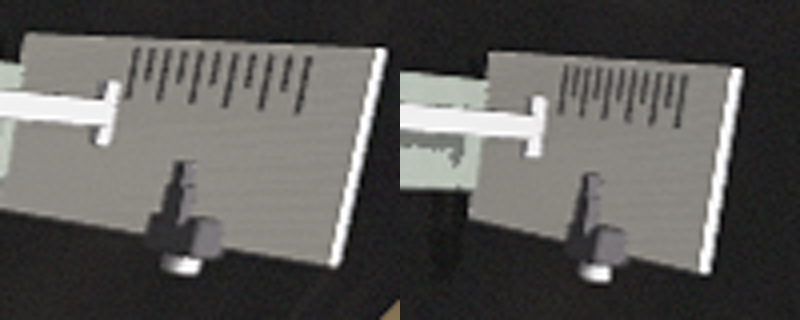

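```bash
python3 - <<'E'
from h import *
c=[cam('wrist',np.load(f'{n}.npy',allow_pickle=True).item()) for n in ('w2','w3')]
P=lambda a,b:tri([ray(c[0],(430+a[0]/4,140+a[1]/4)),ray(c[1],(320+b[0]/4,135+b[1]/4))])
for n,a,b in [('ptr',(108,113),(137,126)),('mark',(185,163),(191,174)),('scale TL',(384,48),(342,68)),('scale TR',(333,265),(305,272))]:
    p=P(a,b);print(n,p.round(4))
    # plane assumption: vertical-ish plane through pointer tip normal u
u=np.array([.363,.932,0])
p=onz(c[0],(457,168.2),.05);q=onz(c[1],(354.2,166.5),.05);print('ptr z=.05',p,q)
for k,px in ((0,(476.2,180.7)),(1,(367.8,178.6))):
    o,d=ray(c[k],px);print('mark in plane',o+d*((u@((p+q)/2-o)-.0015)/(u@d)))
a=onz(c[0],(242,227),.074);print('pad',a)
E
```

```text
ptr [0.6786 0.2414 0.0518]
mark [0.69   0.2361 0.0775]
scale TL [0.6661 0.2667 0.1169]
scale TR [0.7166 0.2345 0.1168]
ptr z=.05 [0.68030672 0.24383287 0.05      ] [0.67932215 0.24279625 0.05      ]
mark in plane [0.69098125 0.23735581 0.07663231]
mark in plane [0.69090106 0.23738704 0.07610817]
pad [ 0.57553585 -0.04062479  0.074     ]
```

Mark tip is at z ≈ 0.0765, about 26 mm above the resting pointer. That gives a tilt of ≈ 0.147 and a pad sink of ≈ 17 mm. Next is a point 26 mm above the pad.

Call:
carry_out:
  deltas:
    - {"gripper": 255,"tx": 0,"ty": -35,"tz": 15,"wx": 0,"wy": 0,"wz": 0}
    - {"gripper": 255,"tx": 0,"ty": -35,"tz": 15,"wx": 0,"wy": 0,"wz": 0}
    - {"gripper": 255,"tx": 0,"ty": -35,"tz": 15,"wx": 0,"wy": 0,"wz": 0}
    - {"gripper": 255,"tx": 0,"ty": -34,"tz": 14,"wx": 0,"wy": 0,"wz": 0}
    - {"gripper": 255,"tx": 0,"ty": 0,"tz": 0,"wx": 0,"wy": 0,"wz": 0}
    - {"gripper": 255,"tx": 0,"ty": 0,"tz": 0,"wx": 0,"wy": 0,"wz": 0}
    - {"gripper": 255,"tx": 0,"ty": 0,"tz": 0,"wx": 0,"wy": 0,"wz": 0}

```text
time: 3.58
tcp_pos: [0.5762, -0.0388, 0.0986]
eef_rot: [[-0.905, 0.367, 0.213], [0.425, 0.783, 0.454], [-0.0, 0.501, -0.865]]
wrist_force: [0.7, 0.4, 1.0]
width: -0.0
grip_force: 0.0
```

```bash
python3 look.py w4; python3 - <<'E'
import cv2,numpy as np
w=cv2.imread('pics/w4.png');cv2.imwrite('pics/c3.png',np.hstack([cv2.resize(w[180:260,220:320],(400,320),interpolation=2),cv2.resize(w[130:210,430:530],(400,320),interpolation=2)]))
E
```

```text
3.5833 [ 0.57615201 -0.03881148  0.09859835] [[-0.905  0.367  0.213]
 [ 0.425  0.783  0.454]
 [-0.     0.501 -0.865]] [0.73400351 0.39628852 0.96957017] -3.09623007211331e-05
[263.09658257 243.90122434]
[555.98977107 186.59063827]
[485.11512036 178.38399481]
```

View pics/c3.png

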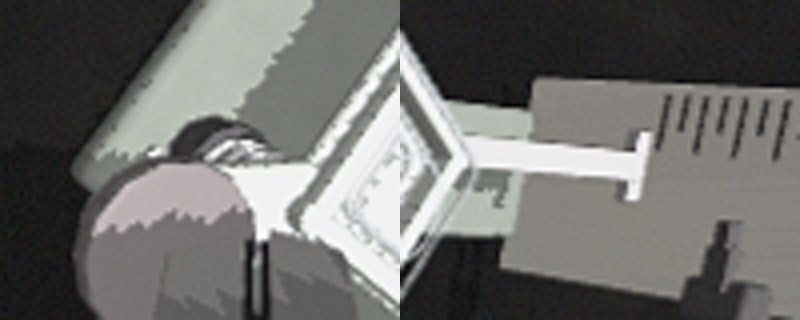

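Left: the fingertips' lower edge would land off the pad's centre, so I'll shift 8 mm towards the plate. Right: pointer tip at (489,171), mark tip at (513,186). Next I press about 11 mm, short of the mark.

Call:
carry_out:
  deltas:
    - {"gripper": 255,"tx": 0,"ty": 7,"tz": 4,"wx": 0,"wy": 0,"wz": 0}
    - {"gripper": 255,"tx": 0,"ty": -1.5,"tz": 2.6,"wx": 0,"wy": 0,"wz": 0}
    - {"gripper": 255,"tx": 0,"ty": -1.5,"tz": 2.6,"wx": 0,"wy": 0,"wz": 0}
    - {"gripper": 255,"tx": 0,"ty": -1.5,"tz": 2.6,"wx": 0,"wy": 0,"wz": 0}
    - {"gripper": 255,"tx": 0,"ty": -1.5,"tz": 2.6,"wx": 0,"wy": 0,"wz": 0}
    - {"gripper": 255,"tx": 0,"ty": -1.5,"tz": 2.6,"wx": 0,"wy": 0,"wz": 0}
    - {"gripper": 255,"tx": 0,"ty": -1.5,"tz": 2.6,"wx": 0,"wy": 0,"wz": 0}
    - {"gripper": 255,"tx": 0,"ty": -1.5,"tz": 2.6,"wx": 0,"wy": 0,"wz": 0}
    - {"gripper": 255,"tx": 0,"ty": -1.5,"tz": 2.6,"wx": 0,"wy": 0,"wz": 0}
    - {"gripper": 255,"tx": 0,"ty": -1.5,"tz": 2.6,"wx": 0,"wy": 0,"wz": 0}
    - {"gripper": 255,"tx": 0,"ty": -1.5,"tz": 2.6,"wx": 0,"wy": 0,"wz": 0}
    - {"gripper": 255,"tx": 0,"ty": 0,"tz": 0,"wx": 0,"wy": 0,"wz": 0}
    - {"gripper": 255,"tx": 0,"ty": 0,"tz": 0,"wx": 0,"wy": 0,"wz": 0}
    - {"gripper": 255,"tx": 0,"ty": 0,"tz": 0,"wx": 0,"wy": 0,"wz": 0}

```text
time: 4.8
tcp_pos: [0.5795, -0.0319, 0.0686]
eef_rot: [[-0.906, 0.367, 0.213], [0.424, 0.784, 0.453], [-0.001, 0.501, -0.866]]
wrist_force: [-3.2, -3.1, 4.4]
width: 0.0009
grip_force: 2.6
```

```bash
python3 look.py w5; python3 - <<'E'
import cv2,numpy as np
from h import *
c=cam('wrist',np.load('w5.npy',allow_pickle=True).item())
print('ptr rest / mark',proj(c,(.6793,.2425,.0505)),proj(c,(.6905,.2368,.0767)))
w=cv2.imread('pics/w5.png');cv2.imwrite('pics/c4.png',np.hstack([cv2.resize(w[180:260,220:320],(400,320),interpolation=2),cv2.resize(w[130:210,460:560],(400,320),interpolation=2)]))
E
```

```text
4.8 [ 0.57954406 -0.03187476  0.06862097] [[-0.906  0.367  0.213]
 [ 0.424  0.784  0.453]
 [-0.001  0.501 -0.866]] [-3.19462935 -3.09455397  4.4417242 ] 0.0008948723632024129
[274.76325925 261.35484678]
[593.38011808 192.24375876]
[510.34275964 182.36580632]
ptr rest / mark [514.3983508  174.63431834] [541.07649262 190.21853913]
```

View pics/c4.png

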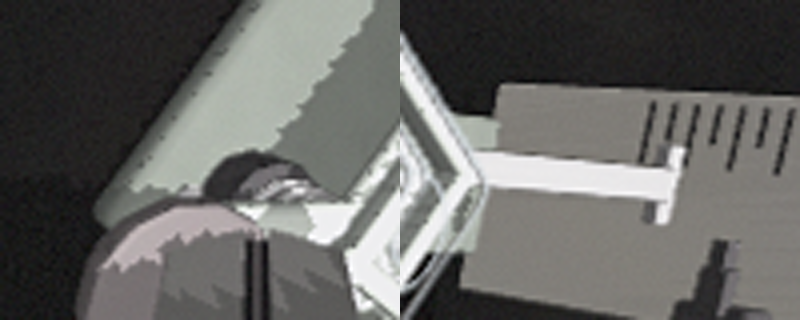

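```bash
cat > tilt.py <<'E'
from h import *
import sys
n,x=sys.argv[1],float(sys.argv[2])
c=cam('wrist',np.load(n+'.npy',allow_pickle=True).item())
tip=np.array([.6793,.2425,.0505]);u=np.array([.355,.935,0])
f=lambda t:proj(c,tip+u*.18*(np.cos(t)-1)+[0,0,.18*np.sin(t)])
for t in (0,.05,.1,.147):print(t,f(t).round(1))
ts=np.linspace(-.02,.25,500);print('t',ts[np.argmin([abs(f(t)[0]-x) for t in ts])])
E
python3 tilt.py w5 528; python3 tilt.py w4 489
```

```text
0 [514.4 174.6]
0.05 [523.9 175.6]
0.1 [533.6 176.7]
0.147 [542.9 177.9]
t 0.07144288577154309
0 [488.8 171.3]
0.05 [497.  172.1]
0.1 [505.4 173. ]
0.147 [513.3 174. ]
t 0.0011022044088176385
```

The crop shows the pointer tip at (528,176) and the mark tip at (541,191): tilt ≈ 0.071 against 0.147. About 8.8 mm remain, so I go 7.5 mm and look.

Call:
carry_out:
  deltas:
    - {"gripper": 255,"tx": 0,"ty": -0.75,"tz": 1.3,"wx": 0,"wy": 0,"wz": 0}
    - {"gripper": 255,"tx": 0,"ty": -0.75,"tz": 1.3,"wx": 0,"wy": 0,"wz": 0}
    - {"gripper": 255,"tx": 0,"ty": -0.75,"tz": 1.3,"wx": 0,"wy": 0,"wz": 0}
    - {"gripper": 255,"tx": 0,"ty": -0.75,"tz": 1.3,"wx": 0,"wy": 0,"wz": 0}
    - {"gripper": 255,"tx": 0,"ty": -0.75,"tz": 1.3,"wx": 0,"wy": 0,"wz": 0}
    - {"gripper": 255,"tx": 0,"ty": 0,"tz": 0,"wx": 0,"wy": 0,"wz": 0}
    - {"gripper": 255,"tx": 0,"ty": 0,"tz": 0,"wx": 0,"wy": 0,"wz": 0}
    - {"gripper": 255,"tx": 0,"ty": 0,"tz": 0,"wx": 0,"wy": 0,"wz": 0}

```text
time: 5.52
tcp_pos: [0.5796, -0.0323, 0.0615]
eef_rot: [[-0.906, 0.366, 0.213], [0.424, 0.785, 0.453], [-0.001, 0.5, -0.866]]
wrist_force: [-5.3, -4.3, 7.7]
width: 0.0006
grip_force: 4.1
```

```bash
python3 look.py w6; python3 tilt.py w6 540; python3 - <<'E'
import cv2,numpy as np
from h import *
c=cam('wrist',np.load('w6.npy',allow_pickle=True).item())
print('mark',proj(c,(.6905,.2368,.0767)))
w=cv2.imread('pics/w6.png');cv2.imwrite('pics/c5.png',np.hstack([cv2.resize(w[180:260,220:320],(400,320),interpolation=2),cv2.resize(w[130:210,460:560],(400,320),interpolation=2)]))
E
```

```text
5.5167 [ 0.57962941 -0.03232658  0.06148198] [[-0.906  0.366  0.213]
 [ 0.424  0.785  0.453]
 [-0.001  0.5   -0.866]] [-5.28380272 -4.34147791  7.71967326] 0.0006463949661453957
[281.6456112  265.14939514]
[604.69554623 193.33534525]
[518.29657398 183.05638944]
0 [522.4 175.2]
0.05 [532.3 176.2]
0.1 [542.4 177.4]
0.147 [552.1 178.5]
t 0.08821643286573147
mark [550.08792073 191.11895206]
```

View pics/c5.png

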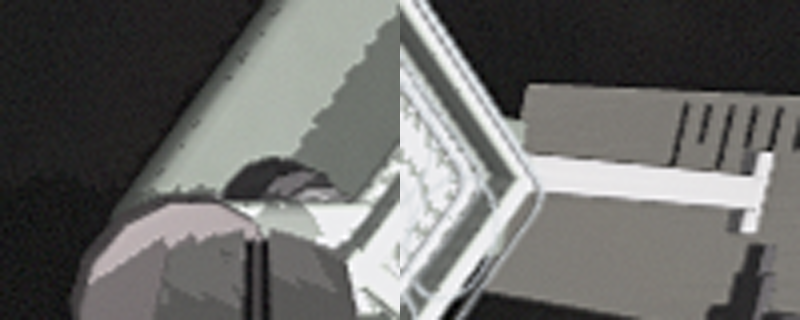

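Pointer tip at about (550,178) and mark tip at (550,191). Allowing for perspective, the pointer is about 2 mm low. I press 1 mm more and hold for over 2 s.

Call:
carry_out:
  deltas:
    - {"gripper": 255,"tx": 0,"ty": -0.25,"tz": 0.45,"wx": 0,"wy": 0,"wz": 0}
    - {"gripper": 255,"tx": 0,"ty": -0.25,"tz": 0.45,"wx": 0,"wy": 0,"wz": 0}
    - {"gripper": 255,"tx": 0,"ty": 0,"tz": 0,"wx": 0,"wy": 0,"wz": 0}
    - {"gripper": 255,"tx": 0,"ty": 0,"tz": 0,"wx": 0,"wy": 0,"wz": 0}
    - {"gripper": 255,"tx": 0,"ty": 0,"tz": 0,"wx": 0,"wy": 0,"wz": 0}
    - {"gripper": 255,"tx": 0,"ty": 0,"tz": 0,"wx": 0,"wy": 0,"wz": 0}
    - {"gripper": 255,"tx": 0,"ty": 0,"tz": 0,"wx": 0,"wy": 0,"wz": 0}
    - {"gripper": 255,"tx": 0,"ty": 0,"tz": 0,"wx": 0,"wy": 0,"wz": 0}

```text
time: 6.23
tcp_pos: [0.5797, -0.0323, 0.0605]
eef_rot: [[-0.906, 0.366, 0.213], [0.424, 0.785, 0.453], [-0.001, 0.5, -0.866]]
wrist_force: [-5.6, -5.5, 8.3]
width: 0.0006
grip_force: 4.3
```

```bash
python3 look.py w7; python3 - <<'E'
import cv2,numpy as np
# sub-pixel shift of pointer end: white far edge along rows 172-182 in w6, w7
for n in ('w5','w6','w7'):
    w=cv2.imread(f'pics/{n}.png').min(2).astype(int)
    print(n,[int(np.where(w[r,500:560]>170)[0].max()+500) for r in range(170,188,2) if (w[r,500:560]>170).any()])
E
python3 tilt.py w7 552
```

```text
6.2333 [ 0.57965165 -0.03229175  0.06051967] [[-0.906  0.366  0.213]
 [ 0.424  0.785  0.453]
 [-0.001  0.5   -0.866]] [-5.56722319 -5.5292947   8.31812314] 0.0005532880493784724
[282.46403685 265.7674163 ]
[606.15724071 193.54389523]
[519.3018791  183.20092508]
w5 [529, 529, 529, 528, 528, 527, 527, 526]
w6 [552, 552, 551, 551, 550, 550, 549, 549, 548]
w7 [555, 555, 554, 554, 553, 553, 552, 552, 551]
0 [523.5 175.3]
0.05 [533.4 176.3]
0.1 [543.5 177.5]
0.147 [553.2 178.7]
t 0.1412424849699399
```

The pointer edge is now at column 553 against an expected 553, so it is level. I hold, then release.

Call:
carry_out:
  deltas:
    - {"gripper": 255,"tx": 0,"ty": 0,"tz": 0,"wx": 0,"wy": 0,"wz": 0}
    - {"gripper": 255,"tx": 0,"ty": 0,"tz": 0,"wx": 0,"wy": 0,"wz": 0}
    - {"gripper": 255,"tx": 0,"ty": 0,"tz": 0,"wx": 0,"wy": 0,"wz": 0}
    - {"gripper": 255,"tx": 0,"ty": 0,"tz": 0,"wx": 0,"wy": 0,"wz": 0}
    - {"gripper": 255,"tx": 0,"ty": 0,"tz": 0,"wx": 0,"wy": 0,"wz": 0}
    - {"gripper": 255,"tx": 0,"ty": 0,"tz": 0,"wx": 0,"wy": 0,"wz": 0}
    - {"gripper": 255,"tx": 0,"ty": 0,"tz": 0,"wx": 0,"wy": 0,"wz": 0}
    - {"gripper": 255,"tx": 0,"ty": 0,"tz": 0,"wx": 0,"wy": 0,"wz": 0}
    - {"gripper": 255,"tx": 0,"ty": 0,"tz": 0,"wx": 0,"wy": 0,"wz": 0}
    - {"gripper": 255,"tx": 0,"ty": 0,"tz": 0,"wx": 0,"wy": 0,"wz": 0}
    - {"gripper": 255,"tx": 0,"ty": 0,"tz": 0,"wx": 0,"wy": 0,"wz": 0}
    - {"gripper": 255,"tx": 0,"ty": 0,"tz": 0,"wx": 0,"wy": 0,"wz": 0}
    - {"gripper": 255,"tx": 0,"ty": 0,"tz": 0,"wx": 0,"wy": 0,"wz": 0}
    - {"gripper": 255,"tx": 0,"ty": 0,"tz": 0,"wx": 0,"wy": 0,"wz": 0}
    - {"gripper": 255,"tx": 0,"ty": 0,"tz": 0,"wx": 0,"wy": 0,"wz": 0}
    - {"gripper": 255,"tx": 0,"ty": 0,"tz": 0,"wx": 0,"wy": 0,"wz": 0}
    - {"gripper": 255,"tx": 0,"ty": 0,"tz": 0,"wx": 0,"wy": 0,"wz": 0}
    - {"gripper": 255,"tx": 0,"ty": 0,"tz": 0,"wx": 0,"wy": 0,"wz": 0}
    - {"gripper": 255,"tx": 0,"ty": 0,"tz": 0,"wx": 0,"wy": 0,"wz": 0}
    - {"gripper": 255,"tx": 0,"ty": 0,"tz": 0,"wx": 0,"wy": 0,"wz": 0}

```text
time: 7.95
tcp_pos: [0.5796, -0.0323, 0.0605]
eef_rot: [[-0.906, 0.366, 0.213], [0.424, 0.785, 0.453], [-0.001, 0.5, -0.866]]
wrist_force: [-4.4, -5.2, 7.9]
width: 0.0002
grip_force: 4.3
```

Call:
carry_out:
  deltas:
    - {"gripper": 255,"tx": 0,"ty": 0,"tz": 0,"wx": 0,"wy": 0,"wz": 0}
    - {"gripper": 255,"tx": 0,"ty": 0,"tz": 0,"wx": 0,"wy": 0,"wz": 0}
    - {"gripper": 255,"tx": 0,"ty": 0,"tz": 0,"wx": 0,"wy": 0,"wz": 0}
    - {"gripper": 255,"tx": 0,"ty": 1.5,"tz": -2.6,"wx": 0,"wy": 0,"wz": 0}
    - {"gripper": 255,"tx": 0,"ty": 1.5,"tz": -2.6,"wx": 0,"wy": 0,"wz": 0}
    - {"gripper": 255,"tx": 0,"ty": 1.5,"tz": -2.6,"wx": 0,"wy": 0,"wz": 0}
    - {"gripper": 255,"tx": 0,"ty": 1.5,"tz": -2.6,"wx": 0,"wy": 0,"wz": 0}
    - {"gripper": 255,"tx": 0,"ty": 1.5,"tz": -2.6,"wx": 0,"wy": 0,"wz": 0}
    - {"gripper": 255,"tx": 0,"ty": 1.5,"tz": -2.6,"wx": 0,"wy": 0,"wz": 0}
    - {"gripper": 255,"tx": 0,"ty": 1.5,"tz": -2.6,"wx": 0,"wy": 0,"wz": 0}
    - {"gripper": 255,"tx": 0,"ty": 1.5,"tz": -2.6,"wx": 0,"wy": 0,"wz": 0}
    - {"gripper": 255,"tx": 0,"ty": 5,"tz": -8.7,"wx": 0,"wy": 0,"wz": 0}
    - {"gripper": 255,"tx": 0,"ty": 5,"tz": -8.7,"wx": 0,"wy": 0,"wz": 0}
    - {"gripper": 255,"tx": 0,"ty": 5,"tz": -8.7,"wx": 0,"wy": 0,"wz": 0}
    - {"gripper": 255,"tx": 0,"ty": 5,"tz": -8.7,"wx": 0,"wy": 0,"wz": 0}
    - {"gripper": 255,"tx": 0,"ty": 5,"tz": -8.7,"wx": 0,"wy": 0,"wz": 0}
    - {"gripper": 255,"tx": 0,"ty": 5,"tz": -8.7,"wx": 0,"wy": 0,"wz": 0}
    - {"gripper": 255,"tx": 0,"ty": 0,"tz": 0,"wx": 0,"wy": 0,"wz": 0}
    - {"gripper": 255,"tx": 0,"ty": 0,"tz": 0,"wx": 0,"wy": 0,"wz": 0}
    - {"gripper": 255,"tx": 0,"ty": 0,"tz": 0,"wx": 0,"wy": 0,"wz": 0}

```text
time: 9.62
tcp_pos: [0.579, -0.0314, 0.1436]
eef_rot: [[-0.906, 0.367, 0.212], [0.424, 0.784, 0.454], [0.001, 0.501, -0.865]]
wrist_force: [-0.1, -0.3, -0.1]
width: 0.0005
grip_force: 0.0
```

```bash
python3 look.py w8
```

```text
9.6167 [ 0.57896857 -0.03140875  0.14358143] [[-0.906  0.367  0.212]
 [ 0.424  0.784  0.454]
 [ 0.001  0.501 -0.865]] [-0.1449881  -0.32982099 -0.05341614] 0.0004998668032541466
[226.96321536 229.30508921]
[501.93698947 182.12534832]
[444.54699878 175.26267042]
```

View pics/w8.png

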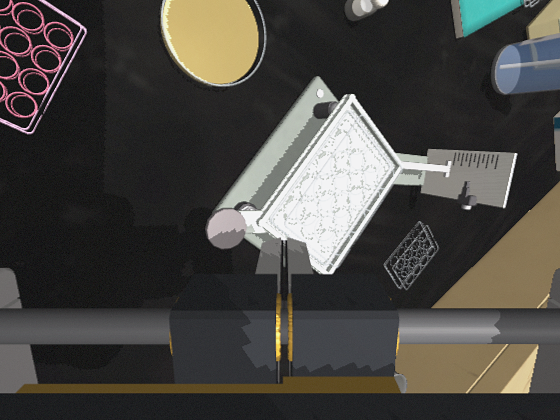

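The tray is back level with the pointer at (449,169), the mark is still at (467,185), and the plate is in its tray. The pad at (226,228) is clear of the fingers, so I hand in.

```bash
python3 -c "
from plant import manip
print(manip.hand_in())"
```

```text
the job is handed in; nothing more can be done
None
```

The job is handed in: I pressed the pad until the pointer was level with the set mark (by my camera measurement), held it over 2 s and let it spring back. The last view shows the tray level, the plate in its tray and the mark in place, but hand-in returned no verdict and I did not re-measure the vial, dish and bottle.

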